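# Set the toaster's browning wheel by fingertip and press the bread down

## Robot

A 6-joint arm with a two-finger parallel gripper is mounted at the origin on a cart in front of the work surface, level with it; the furniture and walls round the work are solid. World frame = base frame: x ahead of the robot, y to its left, z up, the work surface at z = 0. Lengths are in m, angles in rad, forces in N, time in s.
With the tool pointing down it reaches from about 0.225 to 0.875 m from the base axis. Payload 3.4 kg.
Tool frame: the origin (TCP) lies between the finger pads; the fingertips stand 11 mm ahead of it and the grasp point (between the pads) lies 8 mm behind it; z points along the fingers, y is the line along which they close (so a half turn about z gives the same grasp; the last joint's range is limited). The gripper opens to 85 mm and grips with 20 to 120 N. Pads are 22 mm wide; open, the fingers measure 114 mm over their backs; the gripper's body (76 mm by 85 mm) begins 54 mm behind the grasp point. The pads swing forward as they close: fully open they stand 13 mm farther back than shut.
Start: joints at [-1.247, 0.276, 1.505, -0, 1.361, -0.121], TCP at [0.247, -0.519, 0.242] pointing down, gripper open.
Joint ranges: [-2.89, 2.89], [-0.75, 2.08], [0.22, 2.7], [-1.18, 4.32], [0.11, 2.71], [-2.7, 2.7]. Speed limits (rad/s): [2.57, 2.57, 3.14, 3.14, 3.14, 3.14].

## Interface

Orientations are given as a unit quaternion [w, x, y, z].
In Python, from rig import manip, imaging gives the robot as it stands. The module is installed in compiled form; this text tells all that it offers.
- The arm moves only by the tool jog_arm, never from a script. Its argument "deltas" is one flat list of numbers, 7 for each row, row after row: the turn, a rotation vector about the world's x, y, z in degrees, then the shift along the world's x, y, z in mm, then the opening, from 0 (shut) to 1 (fully open). In form: [ax, ay, az, tx, ty, tz, gripper, ax, ay, az, tx, ty, tz, gripper, ...]. A call has 1 to 20 rows; each row is the pose to reach, as a shift and turn from the pose commanded when the call began; what a row does not reach only later rows make up. A row lasts 1/10 s, in which the tool goes at most 50 mm and 8.59 degrees, less where a joint would pass 70% of its speed; a pose out of reach is approached as far as the arm can. A call with a gripper value outside its range is refused whole. The fingers move at their own pace and stop on an object; "grip_force" is the grip in N (left out, the last holds). Time passes only in rows, so rows that repeat a pose let the fingers close. It gives the time, the measured TCP pose, the force, the opening and the grip force at its end, in the units of the state.
- manip.get_state(): the state, without advancing time (a new reading comes with each control period).
- imaging.get_image(name): name is "scene" or "side" or "wrist"; returns the picture (480x640x3 uint8, blue, green, red); there is no depth.
- imaging.calibration(name): a dict with "mtx" (3x3 intrinsics, pixels), "dist" ([k1, k2, p1, p2, k3] as OpenCV has them; the pictures are not rectified), "cam_to_world" (4x4, takes a point from camera to world coordinates). Camera axes: x right, y down, z forward; pixel columns grow to the right and rows downward; lengths in m; the calibration is good to about 2 mm. A picture is of the moment at which its call begins: read the wrist's pose just before it. calibration takes no time and is no camera call; for the wrist camera it gives the pose at the moment of the call.
- manip.sign_off(): hands the job in; it is judged then, once.
The state is a dict: "clock": time; "qpos": joint angles; "qd": joint speeds; "effort": joint torques, N m; "position": TCP position; "ee_rot": TCP orientation; "contact_force": force on the tool from outside, world axes, zero at the start; "moment": the same for the moment, N m; "width": finger opening in m; "gripper_force": force on a finger pad.
Only numpy, scipy, OpenCV 4.12 (cv2) and the standard library are available. Lean on these libraries where they do the work, as an engineer would, in place of code of your own. Each camera call takes 0.05 s, during which the arm holds its last target. There are 200 camera calls.

## Task

The toaster on the worktop is loaded with two slices of bread. With a fingertip laid gently on the knurled browning wheel on its top deck, roll the wheel to the right, as seen from the lever end, click by click until it clicks home in the stop where its orange bar lines up with the white index marks, and take the finger off; then push the lever down until it latches and the bread stays down. Do not touch the bread, lift nothing, do not force anything, and leave the toaster and the breakfast things standing where they are.

Things in the scene. Friction and masses are not known exactly. Their poses are not given: they have to be found in the camera images.
- toaster: Two-slot toaster, pale sage shell 270 long (its x) x 170 wide (y) x 185 mm high, loose on rubber feet, 1.9 to 3.2 kg; shoved hard it slides. Origin: centre of the underside; z up; -x is the control end with the lever, facing the robot; +y is the left side as seen from the lever end. The flat deck of the control end (x -135 to -45 mm) carries the wheel; the bread slots lie at x -40 to +100 mm.
- wheel_top (a point): Topmost point of the browning wheel, fixed to the toaster at (-90, 0, 196) mm of its frame, same axes. The wheel is a dark knurled rubber drum, radius 22 mm, 20 mm wide, axis level along toaster x at z = 174 mm. A tip pressed on its top with 4 to 10 N and moved level along toaster y carries the rim along by friction, 22 mm per radian; the contact stays at the wheel's top.
- index_mark (a point): White index mark on the front one of two fixed black cheeks between which the wheel stands (a like mark is on the rear one); toaster axes. Each cheek is 6 mm wide (toaster x) and 56 mm long (y); their outer faces lie 17.5 mm before and behind the wheel's middle and their tops 5 mm lower than the wheel's top. The wheel stands 11 mm out of the deck.
- browning_wheel (a joint): Angle of the wheel (rad). 0: its orange bar is uppermost, at the index marks (wanted). Click stops every 0.419 (9.2 mm at the rim), below and above 0; a spring of at most 0.035 N m draws it into the nearer stop once released. Grows as the wheel's top moves to toaster -y (right, seen from the lever end). Starts one or two clicks below 0, the bar on the left. Ends at -1.42 and +1.42.
- lever_top (a point): Centre of the upper face of the lever's paddle, black with a steel inlay, 34 mm (toaster x) x 46 mm (y), 13 mm thick, standing out of the control end. Moves with the lever: 180 mm above the worktop when up, 138 mm when latched. The end face, as high as the 185 mm deck, begins 37 mm to +x of it: while pressing, keep the broad side of a gripper clear of the deck.
- lever (a joint): Travel of the lever and the bread carriage downward (m): 0 up (start), 0.042 fully down. A spring of 2 to 4 N returns it; from 0.026 to 0.034 a spring catch adds up to about 5 N, then it snaps on and stays latched near its stop at 0.042.
- slice_left: Slice of bread in the left (+y) slot, 112 x 13 x 114 mm high, 35 g, loose, standing on the carriage; origin: centre of its lower edge; its top shows 24 mm above the toaster and sinks 18 mm below the deck when the lever is latched.
- slice_right: The same in the right (-y) slot.
- plates: Bystander: pile of white plates, 247 mm across, 42 mm high, left of the toaster; origin: centre of the underside.
- mug: Bystander: white mug with black waves, 79 mm wide, 98 mm high; origin: centre of the underside.
- honey_jar: Bystander: jar with a red lid, 65 mm wide, 100 mm high; origin: centre of the underside.
- ramekin: Bystander: dark blue bowl, 115 mm wide, 50 mm high; origin: centre of the underside.
- teaspoon: Bystander: steel teaspoon, 139 mm long, lying flat.
- recipe_pad: Bystander: blue spiral notebook, 152 x 105 x 11 mm, right of the toaster.

How it is judged:
By the outcome, as a careful person would: the job done as asked, in the order asked, and still so for the second after the job is handed in, with the robot touching nothing.
It also fails if it takes over 51 s, if anything falls off the work surface, if the arm or the gripper's body presses on something with over 40 N, if the wrist force passes 120 N, or if a joint passes its speed limit or range.

## Working session

There is one attempt and no reset: what is moved stays moved. The work goes in short steps, Python scripts to look and compute and a tool call to move; the robot and the scene stay as the last step left them, time stands still between calls to the robot, and variables do not carry over. Pictures are saved under pics/ and viewed, at most 10 in all, crops included, and the job is handed in when it is done.

Besides the shell and the picture viewer there is one more tool, called by a JSON object that holds its "method" and its "body", one argument or row to a line. jog_arm: Moves the arm, as the interface text tells. Its arguments: {"type":"object","properties":{"deltas":{"type":"array"},"grip_force":{"type":"number"}},"required":["deltas"]}

```bash
mkdir -p pics; python3 - <<'E'
from rig import manip, imaging
import cv2,numpy as np
s=manip.get_state();print(s)
for n in("scene","side"):
    im=imaging.get_image(n);cv2.imwrite(f"pics/{n}0.png",im)
    c=imaging.calibration(n);print(n,np.round(c["mtx"],1).tolist(),np.round(c["cam_to_world"],3).tolist())
E
```

```text
{'clock': 0.0, 'qpos': array([-1.24704014e+00,  2.76576373e-01,  1.50614626e+00,  1.04251715e-05,
        1.36070099e+00, -1.20985433e-01]), 'qd': array([ 4.65460595e-05,  3.91190713e-04,  7.10298292e-04, -2.64448730e-04,
        2.11526190e-03, -9.06646950e-04]), 'effort': array([ 3.69112086e-04, -4.16771972e+01, -2.45809186e+01, -5.10333552e-05,
        1.11986112e-02, -1.17689487e-05]), 'position': array([ 0.24721945, -0.51856842,  0.24144509]), 'ee_rot': array([-9.11298950e-04,  9.75377159e-01,  2.20541515e-01, -8.75869821e-05]), 'contact_force': array([-0.60226557, -0.48436562,  0.00419923]), 'moment': array([ 0.0192014 , -0.00826024, -0.02726418]), 'gripper_force': 0.0, 'width': 0.0854186351688328}
scene [[525.6, 0.0, 319.3], [0.0, 525.6, 240.7], [0.0, 0.0, 1.0]] [[0.596, -0.603, 0.531, -0.309], [-0.803, -0.455, 0.385, -0.794], [0.009, -0.655, -0.755, 1.343], [0.0, 0.0, 0.0, 1.0]]
side [[586.4, 0.0, 305.4], [0.0, 586.4, 243.3], [0.0, 0.0, 1.0]] [[-0.912, -0.273, 0.306, 0.066], [-0.41, 0.6, -0.687, 0.849], [0.003, -0.752, -0.659, 1.098], [0.0, 0.0, 0.0, 1.0]]
```

View pics/scene0.png

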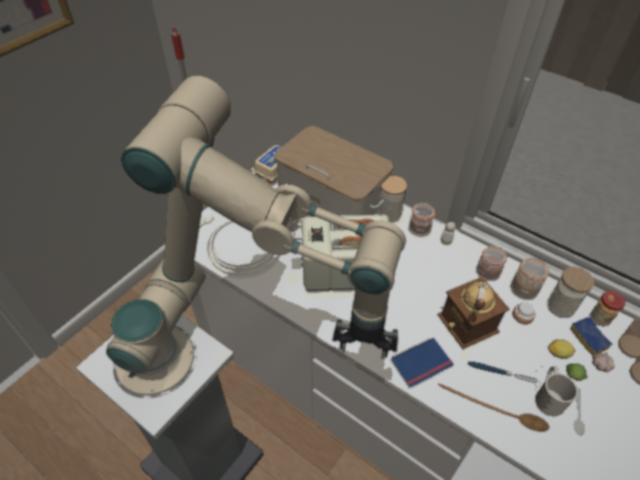

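View pics/side0.png

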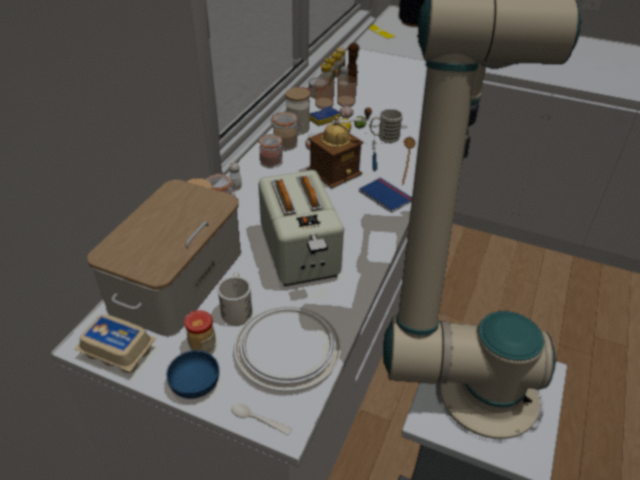

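The side view shows the toaster clearly: cheeks and wheel near (308,220), lever paddle near (317,244). In the scene view the wheel is near (317,235) and the lever near (297,262), with the arm partly in front. I'll enlarge both.

```bash
python3 - <<'E'
import cv2,numpy as np
a=cv2.imread("pics/side0.png")[160:290,250:350];b=cv2.imread("pics/scene0.png")[200:300,285:395]
a=cv2.resize(a,None,fx=4,fy=4,interpolation=cv2.INTER_CUBIC);b=cv2.resize(b,(396,360),interpolation=cv2.INTER_CUBIC)
o=np.zeros((520,800,3),np.uint8);o[:,:400]=a;o[:360,402:798]=b
cv2.imwrite("pics/crop0.png",o)
E
```

```text
(no output)
```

View pics/crop0.png

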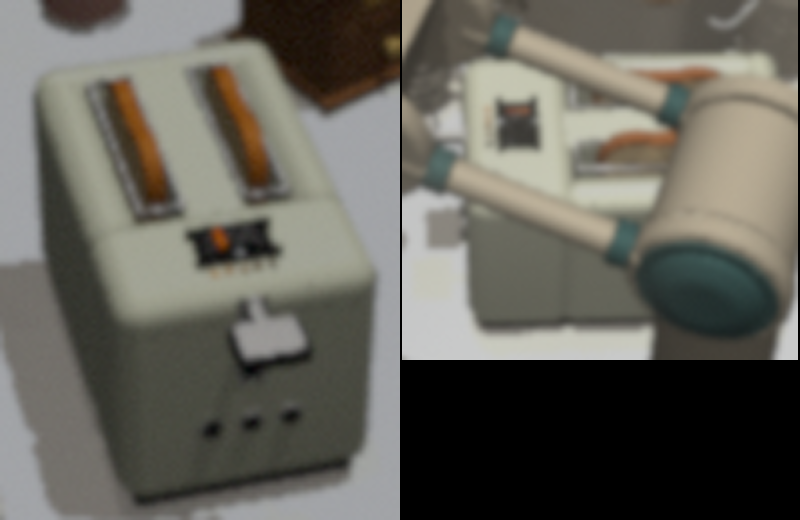

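Crop: the orange bar is left of the wheel's middle, at about crop (220,240), while the cheeks centre on about (233,243). That points to one click. The paddle is at (270,340).

```bash
cat > h.py <<'E'
from rig import manip, imaging
import cv2,numpy as np
def ray(n,px,z,c=None):
    c=c or imaging.calibration(n)
    u=cv2.undistortPoints(np.array([[px]],float),c["mtx"],np.array(c["dist"],float))[0,0]
    T=np.array(c["cam_to_world"]);d=T[:3,:3]@[u[0],u[1],1];o=T[:3,3]
    return o+d*(z-o[2])/d[2]
def proj(n,P,c=None):
    c=c or imaging.calibration(n)
    T=np.linalg.inv(c["cam_to_world"])
    return cv2.projectPoints(np.array(P,float).reshape(-1,1,3),cv2.Rodrigues(T[:3,:3])[0],T[:3,3],c["mtx"],np.array(c["dist"],float))[0][:,0]
E
python3 - <<'E'
from h import *
f=lambda x,y:(250+x/4,160+y/4)
for k,p,z in[("wheelmid",(233,243),.191),("bar",(220,238),.194),("lever",(270,340),.18),("slotL near",(160,212),.185),("slotL far",(102,87),.185),("slotR near",(268,192),.185),("slotR far",(213,70),.185),("botL",(140,498),.005),("botR",(347,462),.005),("cheekFL",(195,266),.191),("cheekFR",(280,250),.191)]:
    print(k,ray("side",f(*p),z).round(4))
print("wheel scene",ray("scene",(285+(518-402)/3.6,200+123/3.6),.191).round(4))
E
```

```text
wheelmid [ 0.515  -0.1752  0.191 ]
bar [ 0.5227 -0.173   0.194 ]
lever [ 0.4634 -0.1135  0.18  ]
slotL near [ 0.5722 -0.1912  0.185 ]
slotL far [ 0.6654 -0.2973  0.185 ]
slotR near [ 0.5186 -0.238   0.185 ]
slotR far [ 0.6059 -0.3462  0.185 ]
botL [ 0.5549 -0.1183  0.005 ]
botR [ 0.4441 -0.2055  0.005 ]
cheekFL [ 0.5269 -0.1455  0.191 ]
cheekFR [ 0.486  -0.1809  0.191 ]
wheel scene [ 0.5176 -0.1869  0.191 ]
```

{"method": "jog_arm", "body": {
  "deltas": [0,0,8,0,0,50,0,0,0,16,0,0,100,0,0,0,24,20,40,110,0,0,0,32,40,80,110,0,0,0,40,60,120,110,0,0,0,48,80,160,110,0,0,0,56,100,200,110,0,0,0,64,120,240,110,0,0,0,72,140,280,110,0,0,0,80,160,320,110,0,0,0,88,180,360,110,0,0,0,96,200,400,110,0,0,0,104,205,410,110,0,0,0,104,205,410,110,0,0,0,104,205,410,110,0,0,0,104,205,410,110,0],
  "grip_force": 30
}}

```text
clock: 1.7
position: [0.452, -0.11, 0.3521]
ee_rot: [-0.0, 0.428, 0.904, -0.0]
contact_force: [-0.4, -0.6, -1.5]
width: -0.0001
gripper_force: 0.0
```

```bash
python3 - <<'E'
from h import *
c=imaging.calibration("wrist");im=imaging.get_image("wrist")
s=manip.get_state();print(s["clock"],s["position"],s["ee_rot"],s["contact_force"],s["qpos"].round(2))
print(np.round(c["cam_to_world"],3).tolist(),proj("wrist",[[.516,-.18,.191],[.4634,-.1135,.18]],c))
cv2.imwrite("pics/w1.png",im);np.save("w1c.npy",c,allow_pickle=True)
E
```

```text
1.75 [ 0.45196431 -0.11014759  0.35221155] [-1.19426168e-04  4.28170012e-01  9.03698167e-01 -2.22266952e-04] [-0.93478341 -0.78885962 -0.41452088] [-0.39  0.06  1.51 -0.    1.57 -1.07]
[[0.773, 0.61, 0.173, 0.407], [0.634, -0.744, -0.212, -0.056], [-0.0, 0.274, -0.962, 0.485], [0.0, 0.0, 0.0, 1.0]] [[329.25128322 316.00698824]
 [331.09326817 227.44273232]]
```

View pics/w1.png

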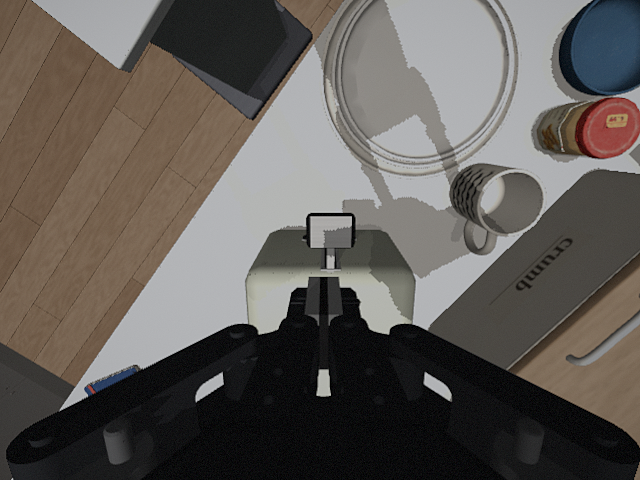

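The wrist view shows the paddle centred at (331,231). The wheel is hidden behind the fingers, so I'll move about 80 mm along toaster +x to put it in the clear part of the view.

{"method": "jog_arm", "body": {
  "deltas": [0,0,0,20,-24,0,0,0,0,0,52,-62,0,0,0,0,0,52,-62,0,0,0,0,0,52,-62,0,0]
}}

```text
clock: 2.15
position: [0.5042, -0.1727, 0.3514]
ee_rot: [-0.001, 0.428, 0.904, 0.0]
contact_force: [-0.6, -0.2, -0.6]
width: 0.0003
gripper_force: 0.0
```

```bash
python3 - <<'E'
from h import *
c1=np.load("w1c.npy",allow_pickle=True).item()
for p in[(331,231),(307,213),(355,213),(307,248),(355,248)]:print("lever",ray("wrist",p,.18,c1).round(4))
c=imaging.calibration("wrist");im=imaging.get_image("wrist")
s=manip.get_state();print(s["clock"],s["position"],s["contact_force"])
cv2.imwrite("pics/w2f.png",im);np.save("w2c.npy",c,allow_pickle=True)
cv2.imwrite("pics/w2.png",cv2.resize(im[150:300,230:430],None,fx=4,fy=4,interpolation=cv2.INTER_CUBIC))
E
```

```text
lever [ 0.4655 -0.1162  0.18  ]
lever [ 0.4378 -0.1169  0.18  ]
lever [ 0.4715 -0.0893  0.18  ]
lever [ 0.4587 -0.1431  0.18  ]
lever [ 0.4934 -0.1146  0.18  ]
2.2 [ 0.5037199  -0.17183747  0.35185752] [-0.18268216 -0.47597474 -0.31608056]
```

View pics/w2.png

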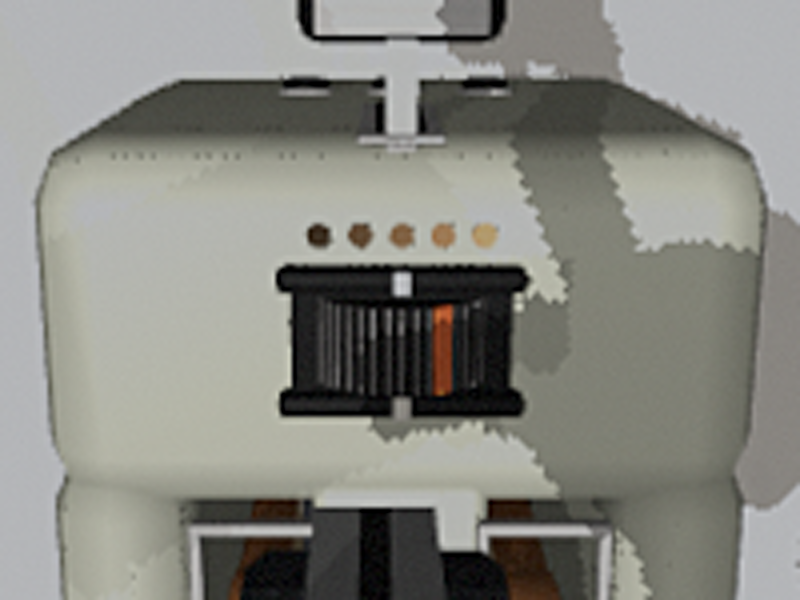

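The wrist crop shows the bar at (443,350) and the index marks at (402,283) and (402,406). At 4.4 px/mm the offset is 9.2 mm, so the wheel is one click below 0.

```bash
python3 - <<'E'
from h import *
c=np.load("w2c.npy",allow_pickle=True).item()
g=lambda x,y:(230+x/4,150+y/4)
A=ray("wrist",g(402,283),.191,c);B=ray("wrist",g(402,406),.191,c);M=(A+B)/2
L=ray("wrist",g(279,280),.191,c);R=ray("wrist",g(525,279),.191,c);v=R-L
bar=ray("wrist",g(443,352),.194,c)
yaw=np.arctan2(v[1],v[0]);uy=np.array([np.cos(yaw),np.sin(yaw)]);ux=np.array([uy[1],-uy[0]])
print(M,np.degrees(yaw),np.linalg.norm(v),np.linalg.norm(B-A),(B-A)[:2]@ux,"bar",(bar-M)[:2]@uy)
p=manip.get_state()["position"];print("pos",p)
print("uy",uy,"ux",ux,"start(4.6 left)",(M[:2]+.0046*uy-p[:2])*1e3,"tipz",(p[2]-.207)*1e3)
P=np.array([.4655,-.1162]);print("lever rel",(P-M[:2])@ux,(P-M[:2])@uy)
q=manip.get_state()["ee_rot"];print("tool yaw y",np.degrees(2*np.arctan2(q[2],q[1]))-90)
E
```

```text
[ 0.51805056 -0.18036167  0.191     ] 39.55239969348573 0.0540833228127426 0.02853224021311955 0.028532208573990414 bar 0.008996506831105758
pos [ 0.5037199  -0.17183747  0.35185752]
uy [0.77104254 0.63678364] ux [ 0.63678364 -0.77104254] start(4.6 left) [17.87745227 -5.59499538] tipz 144.8575241003673
lever rel -0.08293471193505646 0.0003383890917388221
tool yaw y 39.33164579194681
```

{"method": "jog_arm", "body": {
  "deltas": [0,0,0,18,-5.5,-30,0,0,0,0,18,-5.5,-70,0,0,0,0,18,-5.5,-105,0,0,0,0,18,-5.5,-125,0,0,0,0,18,-5.5,-135,0,0,0,0,18,-5.5,-138,0,0,0,0,18,-5.5,-138,0,0,0,0,18,-5.5,-138,0]
}}

```text
clock: 3.0
position: [0.5231, -0.1769, 0.2159]
ee_rot: [0.002, 0.427, 0.904, 0.0]
contact_force: [-0.6, -0.2, -0.3]
width: -0.0002
gripper_force: 0.0
```

{"method": "jog_arm", "body": {
  "deltas": [0,0,0,0,0,-1.5,0,0,0,0,0,0,-3,0,0,0,0,0,0,-4,0,0,0,0,0,0,-4,0,0,0,0,0,0,-4,0]
}}

```text
clock: 3.5
position: [0.5224, -0.1766, 0.2103]
ee_rot: [-0.0, 0.427, 0.904, 0.0]
contact_force: [-0.3, 0.3, 1.2]
width: 0.0
gripper_force: 0.0
```

{"method": "jog_arm", "body": {
  "deltas": [0,0,0,0,0,-1,0,0,0,0,0,0,-2,0,0,0,0,0,0,-2,0,0,0,0,0,0,-2,0]
}}

```text
clock: 3.9
position: [0.5224, -0.1766, 0.2083]
ee_rot: [-0.0, 0.427, 0.904, 0.0]
contact_force: [0.5, -1.2, -0.1]
width: 0.0002
gripper_force: 0.0
```

{"method": "jog_arm", "body": {
  "deltas": [0,0,0,0,0,-0.5,0,0,0,0,0,0,-1,0,0,0,0,0,0,-1,0,0,0,0,0,0,-1,0]
}}

```text
clock: 4.3
position: [0.5224, -0.1766, 0.2073]
ee_rot: [0.0, 0.427, 0.904, 0.0]
contact_force: [0.6, -0.3, -0.4]
width: -0.0001
gripper_force: 0.0
```

{"method": "jog_arm", "body": {
  "deltas": [0,0,0,0,0,-0.5,0,0,0,0,0,0,-0.5,0,0,0,0,0,0,-0.5,0]
}}

```text
clock: 4.6
position: [0.5225, -0.1766, 0.207]
ee_rot: [0.0, 0.427, 0.904, 0.0]
contact_force: [-0.3, -0.0, 1.8]
width: -0.0001
gripper_force: 0.7
```

{"method": "jog_arm", "body": {
  "deltas": [0,0,0,0,0,-0.3,0,0,0,0,0,0,-0.5,0,0,0,0,0,0,-0.5,0,0,0,0,0,0,-0.5,0]
}}

```text
clock: 5.0
position: [0.5226, -0.1766, 0.2069]
ee_rot: [0.0, 0.427, 0.904, 0.0]
contact_force: [-0.2, 1.5, 4.7]
width: 0.0002
gripper_force: 2.7
```

{"method": "jog_arm", "body": {
  "deltas": [0,0,0,0,0,-0.3,0,0,0,0,0,0,-0.3,0,0,0,0,-0.8,-0.6,-0.3,0,0,0,0,-1.5,-1.3,-0.3,0,0,0,0,-2.3,-1.9,-0.3,0,0,0,0,-2.3,-1.9,-0.3,0]
}}

```text
clock: 5.6
position: [0.5207, -0.1782, 0.2069]
ee_rot: [0.001, 0.427, 0.904, 0.001]
contact_force: [-0.2, 1.8, 7.0]
width: -0.0002
gripper_force: 3.2
```

{"method": "jog_arm", "body": {
  "deltas": [0,0,0,-0.8,-0.6,0,0,0,0,0,-1.5,-1.3,0,0,0,0,0,-2.3,-1.9,0,0,0,0,0,-3.1,-2.5,0,0,0,0,0,-3.9,-3.2,0,0,0,0,0,-4.6,-3.8,0,0,0,0,0,-5.0,-4.2,0,0,0,0,0,-5.0,-4.2,0,0]
}}

```text
clock: 6.4
position: [0.5153, -0.1825, 0.2069]
ee_rot: [0.001, 0.427, 0.904, 0.0]
contact_force: [-0.9, 1.5, 6.5]
width: 0.0002
gripper_force: 3.3
```

{"method": "jog_arm", "body": {
  "deltas": [0,0,0,0,0,2,0,0,0,0,0,0,10,0,0,0,0,0,0,45,0,0,0,0,-6,5,90,0,0,0,0,-12,11,130,0,0,0,0,-12,11,145,0,0,0,0,-12,11,145,0,0,0,0,-12,11,145,0]
}}

```text
clock: 7.2
position: [0.5029, -0.1716, 0.3503]
ee_rot: [-0.0, 0.427, 0.904, 0.0]
contact_force: [0.3, -0.5, -1.5]
width: -0.0
gripper_force: 0.0
```

```bash
python3 - <<'E'
from h import *
c=imaging.calibration("wrist");im=imaging.get_image("wrist")
s=manip.get_state();print(s["clock"],s["position"],s["contact_force"])
g=lambda x,y:(230+x/4,150+y/4)
M=np.array([.51805,-.18036,.191]);P=np.array([.4655,-.1162,.18])
print("exp",(proj("wrist",[M,P],c)-[230,150])*4)
cv2.imwrite("pics/w3.png",cv2.resize(im[150:300,230:430],None,fx=4,fy=4,interpolation=cv2.INTER_CUBIC))
E
```

```text
7.25 [ 0.50258095 -0.17150131  0.34948811] [ 0.12201583  0.42148177 -1.60251074]
exp [[402.91642685 353.03523341]
 [405.54173403 -33.79935663]]
```

View pics/w3.png

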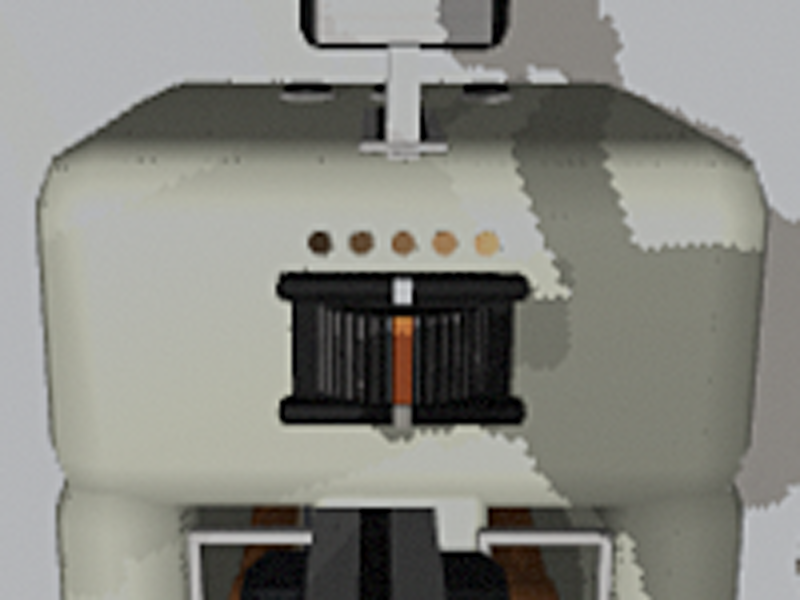

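The orange bar at (402,358) now lines up with the marks at (402,290) and (402,415), and the toaster hasn't moved. Next is the lever.

{"method": "jog_arm", "body": {
  "deltas": [0,0,0,-20,29,0,0,0,0,0,-40.5,59,0,0,0,0,0,-40.5,59,0,0,0,0,0,-40.5,59,-40,0,0,0,0,-40.5,59,-80,0,0,0,0,-40.5,59,-120,0,0,0,0,-40.5,59,-140,0,0,0,0,-40.5,59,-150,0,0,0,0,-40.5,59,-150,0,0,0,0,-40.5,59,-150,0]
}}

```text
clock: 8.25
position: [0.4633, -0.1132, 0.2014]
ee_rot: [0.0, 0.427, 0.904, 0.0]
contact_force: [0.1, 0.0, 0.5]
width: 0.0003
gripper_force: 0.0
```

Contact should come at a TCP height of about 0.191. I'll press 30 mm of travel first.

{"method": "jog_arm", "body": {
  "deltas": [0,0,0,0,0,-4,0,0,0,0,0,0,-8,0,0,0,0,0,0,-11,0,0,0,0,0,0,-14,0,0,0,0,0,0,-17,0,0,0,0,0,0,-20,0,0,0,0,0,0,-23,0,0,0,0,0,0,-26,0,0,0,0,0,0,-29,0,0,0,0,0,0,-32,0,0,0,0,0,0,-32,0]
}}

```text
clock: 9.35
position: [0.4628, -0.1128, 0.1687]
ee_rot: [0.0, 0.427, 0.904, 0.0]
contact_force: [0.1, -0.6, 3.4]
width: -0.0001
gripper_force: 1.4
```

{"method": "jog_arm", "body": {
  "deltas": [0,0,0,0,0,-2,0,0,0,0,0,0,-4,0,0,0,0,0,0,-6,0,0,0,0,0,0,-8,0,0,0,0,0,0,-10,0,0,0,0,0,0,-12,0,0,0,0,0,0,-14,0,0,0,0,0,0,-16,0,0,0,0,0,0,-17.5,0,0,0,0,0,0,-18.5,0,0,0,0,0,0,-18.5,0]
}}

```text
clock: 10.45
position: [0.4616, -0.1123, 0.1497]
ee_rot: [-0.001, 0.427, 0.904, 0.0]
contact_force: [-0.2, 0.2, 0.1]
width: 0.0
gripper_force: 0.0
```

The reaction force has dropped to zero, so the catch appears to have snapped on. I'll push slightly further to confirm the stop.

{"method": "jog_arm", "body": {
  "deltas": [0,0,0,0,0,-0.7,0,0,0,0,0,0,-1.4,0,0,0,0,0,0,-1.4,0,0,0,0,0,0,-1.4,0]
}}

```text
clock: 10.85
position: [0.4626, -0.1127, 0.149]
ee_rot: [-0.0, 0.427, 0.904, 0.0]
contact_force: [-0.3, -0.8, 0.9]
width: -0.0
gripper_force: 0.0
```

{"method": "jog_arm", "body": {
  "deltas": [0,0,0,0,0,-0.5,0,0,0,0,0,0,-1,0,0,0,0,0,0,-1,0,0,0,0,0,0,-1,0]
}}

```text
clock: 11.25
position: [0.4626, -0.1126, 0.149]
ee_rot: [0.0, 0.427, 0.904, 0.0]
contact_force: [-2.2, 1.2, 6.3]
width: -0.0002
gripper_force: 3.3
```

At the stop with 6 N. Now I'll retreat upward and look.

{"method": "jog_arm", "body": {
  "deltas": [0,0,0,0,0,3,0,0,0,0,0,0,15,0,0,0,0,0,0,50,0,0,0,0,0,0,95,0,0,0,0,0,0,140,0,0,0,0,0,0,185,0,0,0,0,20,-24,200,0,0,0,0,40,-59,200,0,0,0,0,40,-59,200,0,0,0,0,40,-59,200,0]
}}

```text
clock: 12.25
position: [0.5026, -0.1721, 0.3472]
ee_rot: [-0.001, 0.427, 0.904, 0.0]
contact_force: [-0.4, 0.8, -0.8]
width: 0.0007
gripper_force: 0.0
```

```bash
python3 - <<'E'
from h import *
im=imaging.get_image("wrist");b=imaging.get_image("side")
s=manip.get_state();print(s["clock"],s["position"],s["contact_force"])
o=np.zeros((520,800,3),np.uint8)
o[:520,:400]=cv2.resize(b[160:290,250:350],None,fx=4,fy=4,interpolation=cv2.INTER_CUBIC)
o[:300,400:]=cv2.resize(im[150:300,230:430],(400,300),interpolation=cv2.INTER_CUBIC)
cv2.imwrite("pics/f.png",o)
E
```

```text
12.35 [ 0.50196148 -0.17101534  0.34757485] [ 0.0762436  -0.04774262  0.41572461]
```

View pics/f.png

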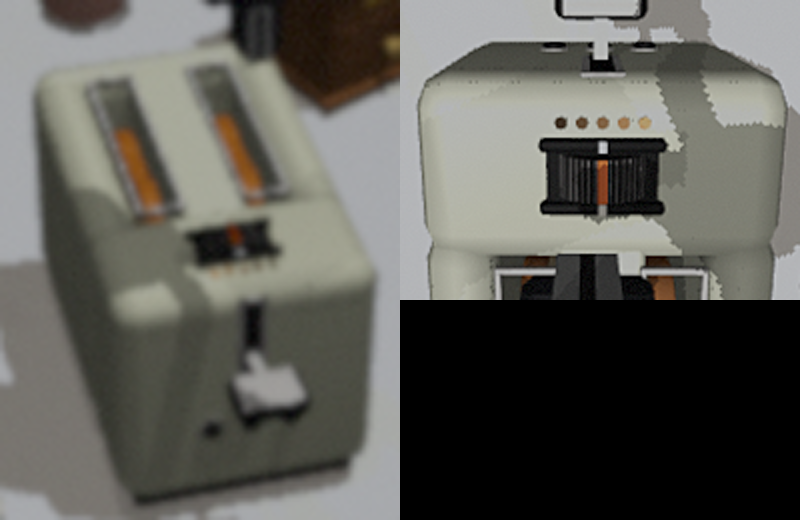

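The lever is down at crop (270,385) and staying there. Both slices have sunk into the slots, the bar is on the marks at (602,180), and the toaster hasn't moved.

```bash
python3 -c "
from rig import manip
print(manip.sign_off())"
```

```text
the job is handed in; nothing more can be done
None
```

The wheel is rolled one click home with its orange bar on the index marks, the lever is latched with both slices down, nothing else was moved, and the job was handed in at about 12 s.

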